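# Load a sample vial in the turret and index it three clicks to the needle

## Robot

A 6-joint arm with a two-finger parallel gripper is mounted at the origin on the work surface. World frame = base frame: x ahead of the robot, y to its left, z up, the work surface at z = 0. Lengths are in m, angles in rad, forces in N, time in s.
With the tool pointing down it reaches from about 0.2 to 0.875 m from the base axis. Payload 3.4 kg.
Tool frame: the origin (TCP) lies between the finger pads, 19 mm behind the fingertips; this is the grasp point; z points along the fingers, y is the line along which they close (so a half turn about z gives the same grasp; the last joint's range is limited). The gripper opens to 94 mm and grips with 3 to 60 N. Pads are 16 mm wide; open, the fingers measure 119 mm over their backs; the gripper's body (75 mm by 177 mm) begins 78 mm behind the grasp point.
Start: joints at [1.174, 0.276, 1.505, -0, 1.361, -0.121], TCP at [0.157, 0.553, 0.224] pointing down, gripper open.
Joint ranges: [-2.89, 2.89], [-0.75, 2.08], [0.22, 2.7], [-1.18, 4.32], [0.11, 2.71], [-2.7, 2.7]. Speed limits (rad/s): [2.57, 2.57, 3.14, 3.14, 3.14, 3.14].

## Interface

Orientations are given as a unit quaternion [w, x, y, z].
In Python, from plant import r, gripper_to, inverse_kinematics, vision, models, telemetry gives the robot as it stands. Calls block until the motion is done:
- r.move_to(position, orientation): joint-space move of the TCP to a pose.
- r.move_l(position, rot=None, vel=0.15, guard=None): straight line of the TCP; rot=None keeps the orientation; vel is the mean speed in m/s. With guard (N) it stops when the force on the tool has changed by that much, and returns True; else False.
- r.movej(angles): joint-space move.
- gripper_to(opening, f_grip=None): finger opening in m; f_grip is the grip in N (None keeps the last); returns when the fingers have stopped.
- r.hold(seconds).
- inverse_kinematics(position, orientation): joint angles nearest the present ones, or None.
- vision.snapshot(name): name is "scene" or "top" or "wrist"; returns the picture (400x640x3 uint8, red, green, blue); there is no depth.
- vision.get_calibration(name): a dict with "fx", "fy", "cx", "cy" (pixels), "D" ([k1, k2, p1, p2, k3] as OpenCV has them; the pictures are not rectified), "position" and "orientation" of the camera in the world. Camera axes: x right, y down, z forward; pixel columns grow to the right and rows downward; lengths in m; the calibration is good to about 2 mm. A picture is of the moment at which its call begins: read the wrist's pose just before it. get_calibration takes no time and is no camera call; for the wrist camera it gives the pose at the moment of the call.
A pose or a line that the arm cannot do raises r.PlanningError and nothing moves.
- r.sign_off(): hands the job in; it is judged then, once.
Trained networks look in the newest picture that a camera, given by its name, has taken for a name from the list of things; names that differ only in an ending like _2 or _b are one class to them, and where a whole thing is asked for, a point or a joint stands for the part that bears it (a point fixed in the world has none). Each returns a list of dicts, best first, with "score" (0 to 1); they miss things now and then, are a little off and sometimes report something else, mostly with a low value. They report only what shows in the picture. A call takes as long as a camera call.
- models.boxes_of(thing, camera): "at" ([x, y, z] in m, in world coordinates, good to about 4 mm: the middle of the surface that is visible of it).
- models.regions_of(thing, camera): "pixels" (400x640 bool, what is visible of it).
- models.mark_of(thing, camera): "at" ([x, y, z] in m, in world coordinates, good to about 4 mm: a listed point, or the origin of a listed thing).
Readings, each from a call of its own:
- telemetry.current_t(): time.
- telemetry.current_joints(): joint angles.
- telemetry.current_dq(): joint speeds.
- telemetry.current_joint_efforts(): joint torques, N m.
- telemetry.current_ee_pos(): TCP position.
- telemetry.current_tool_rot(): TCP orientation.
- telemetry.current_wrist_force(): force on the tool from outside, world axes, zero at the start.
- telemetry.current_torque(): the same for the moment, N m.
- telemetry.current_opening(): finger opening in m.
- telemetry.current_finger_force(): force on a finger pad.
Only numpy, scipy, OpenCV 4.12 (cv2) and the standard library are available. Lean on these libraries where they do the work, as an engineer would, in place of code of your own. Each camera call takes 0.05 s, during which the arm holds its last target. There are 200 camera calls.

## Task

Lift the orange-capped sample vial out of the blue bin and lower it, without dropping it, into the sampler turret's empty pocket at the green loading mark, leaving the other vials and the beaker where they stand. Then turn the turret by its black knob clockwise (seen from above), counting three clicks, so that the vial stops right under the needle; do not turn the loaded turret backwards or on past the needle. Finish while still gripping the knob, holding the turret steady there.

Things in the scene. Friction and masses are not known exactly. Their poses are not given: they have to be found in the camera images.
- sample_vial: Glass screw-cap vial, 22 mm diameter (cap too; foot bevelled by 1 mm), 75 mm tall, about 30 g, smooth (friction 0.3); origin at the centre of its underside, z up along it. The sample: orange cap with a small pale septum. Starts in one of the four cells of the bin, its mass unknown within 30 percent.
- bin: Blue open plastic bin with four cells (2 x 2), 150 x 150 mm, 34 mm high, walls, dividers and floor 4 mm thick, fixed to the bench; one vial stands in each cell, within 9 mm of its centre (37 mm from the bin's middle along x and y), 45 mm of it above the rim. Origin at the centre of the bin's underside, axes along its sides.
- sampler: Grey fixed base of the vial sampler, 290 (x) x 270 (y) x 45 mm high; origin at the centre of its underside, below the turret axis; front (-x) to the robot. Green loading mark on its front right corner (-x,-y). Needle post on its front left corner (-x,+y): a white 26 mm holder overhangs one pocket, 87 to 113 mm from the axis, 134 (needle tip, 7 mm over a vial) to 192 mm above the bench.
- turret (a joint): Angle of the white turret (242 mm across, 16 pockets) in rad, growing clockwise seen from above. 16 sprung stops (clicks) at multiples of 0.3927 rad; starts at rest in one, number 0 to 3. Three clicks are 1.178 rad. Leaving a stop takes about 0.2 N m at the knob, fading to nothing half way; from there the spring drives it on as hard into the next stop, where it rests within 0.02 rad.
- turret_knob: Black bar knob on the turret's axis, fixed to it. Origin on the axis 137 mm above the bench, under its round foot (46 mm across, 8 mm high). On the foot a grip bar: 46 mm long along the knob's x, 14 mm thick along its y, top 42 mm above the origin; white line on the -x half of its top. Its x axis is the sampler's x axis turned clockwise (from above) by the turret's angle.
- knob_grip (a point): Point on the knob's axis in the grip bar, 30 mm above the knob's origin (167 mm above the bench): TCP height for pinching the bar's 14 mm thickness from above.
- load_place (a point): Centre of the floor of the pocket at the loading mark, fixed in the sampler: 52 mm above the bench, 100 mm from the turret axis. In every stop one turret pocket stands here, empty at the start. Pockets (two, past the needle, hold fixed grey-capped standards): square, 25 mm wide (two sides parallel to the radius), 36 mm deep, the top 8 mm flared to 32 mm, mouth 88 mm above the bench.
- needle_place (a point): Centre of the floor of the pocket right under the needle, fixed in the sampler: 52 mm above the bench, 100 mm from the turret axis, three stops clockwise from load_place.
- vial_white: Glass screw-cap vial, 22 mm diameter (cap too; foot bevelled by 1 mm), 75 mm tall, about 30 g, smooth (friction 0.3); origin at the centre of its underside, z up along it. White cap, in the bin; leave alone.
- vial_green: Glass screw-cap vial, 22 mm diameter (cap too; foot bevelled by 1 mm), 75 mm tall, about 30 g, smooth (friction 0.3); origin at the centre of its underside, z up along it. Green cap, in the bin; leave alone.
- vial_black: Glass screw-cap vial, 22 mm diameter (cap too; foot bevelled by 1 mm), 75 mm tall, about 30 g, smooth (friction 0.3); origin at the centre of its underside, z up along it. Black cap, in the bin; leave alone.
- beaker: Empty glass beaker, 70 mm across, 90 mm high, on the bench to the left of the sampler; leave alone. Origin at the centre of its underside.

How it is judged:
By the outcome, as a careful person would: the job done as asked, in the order asked, and still so for the second after the job is handed in, while the arm keeps its last pose, push and grip.
It also fails if it takes over 54 s, if anything falls off the work surface, if the arm or the gripper's body presses on something with over 40 N, if the wrist force passes 120 N, or if a joint passes its speed limit or range.

## Working session

There is one attempt and no reset: what is moved stays moved. The work goes in short steps, each a Python script; the robot and the scene stay as the last script left them, time stands still between calls to the robot, and variables do not carry over. Pictures are saved under pics/ and viewed, at most 10 in all, crops included, and the job is handed in when it is done.

```bash
ls; mkdir -p pics
python3 - <<'E'
from plant import r, gripper_to, inverse_kinematics, vision, models, telemetry
import cv2,numpy as np
for c in ["scene","top"]:
    im=vision.snapshot(c); cv2.imwrite(f"pics/{c}0.png",im[:,:,::-1])
    k=vision.get_calibration(c); print(c,{a:np.round(b,3).tolist() for a,b in k.items()})
    for n in ["sample_vial","bin","sampler","turret_knob","knob_grip","load_place","needle_place","vial_white","vial_green","vial_black","beaker"]:
        print(n,[(np.round(d["at"],3).tolist(),round(d["score"],2)) for d in models.mark_of(n,c)][:2])
print(telemetry.current_t(),telemetry.current_tool_rot())
E
```

```text
pics
scene {'fx': 396.014, 'fy': 396.014, 'cx': 315.968, 'cy': 194.709, 'D': [0.009, 0.0, 0.0, 0.0, 0.0], 'position': [0.995, -0.567, 0.811], 'orientation': [-0.389, 0.853, 0.322, -0.134]}
sample_vial [([0.474, -0.271, 0.004], 0.59)]
bin [([0.517, -0.31, -0.003], 0.74)]
sampler [([0.541, 0.105, 0.14], 0.23)]
turret_knob [([0.54, 0.104, 0.138], 0.69), ([0.54, 0.109, 0.171], 0.44)]
knob_grip [([0.541, 0.106, 0.168], 0.79)]
load_place [([0.448, 0.075, 0.054], 0.57)]
needle_place []
vial_white [([0.542, -0.27, 0.002], 0.76)]
vial_green [([0.549, -0.347, 0.003], 0.55)]
vial_black [([0.55, -0.345, 0.001], 0.75), ([0.476, -0.354, 0.005], 0.63)]
beaker [([0.495, 0.437, -0.002], 0.93), ([0.515, -0.312, -0.001], 0.36)]
top {'fx': 374.429, 'fy': 374.429, 'cx': 321.235, 'cy': 201.593, 'D': [-0.013, 0.0, 0.0, 0.0, 0.0], 'position': [0.346, 0.031, 0.992], 'orientation': [-0.071, 0.706, -0.701, 0.063]}
sample_vial [([0.473, -0.278, -0.0], 0.68)]
bin [([0.513, -0.312, 0.002], 0.63)]
sampler []
turret_knob [([0.542, 0.109, 0.135], 0.71)]
knob_grip [([0.545, 0.107, 0.168], 0.85), ([0.55, -0.342, 0.004], 0.41)]
load_place []
needle_place [([0.474, 0.186, 0.054], 0.58)]
vial_white [([0.546, -0.274, 0.005], 0.52)]
vial_green [([0.55, -0.345, 0.006], 0.64)]
vial_black [([0.475, -0.349, 0.004], 0.43)]
beaker [([0.496, 0.435, -0.001], 0.87)]
1.2 [1.34974727e-05 1.37468118e-01 9.90506189e-01 7.23483597e-05]
```

View pics/scene0.png

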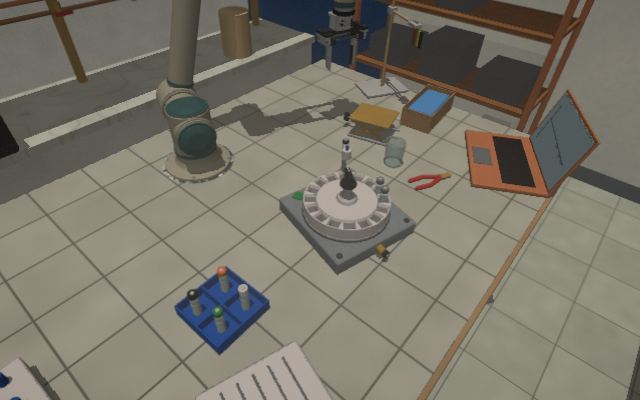

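View pics/top0.png

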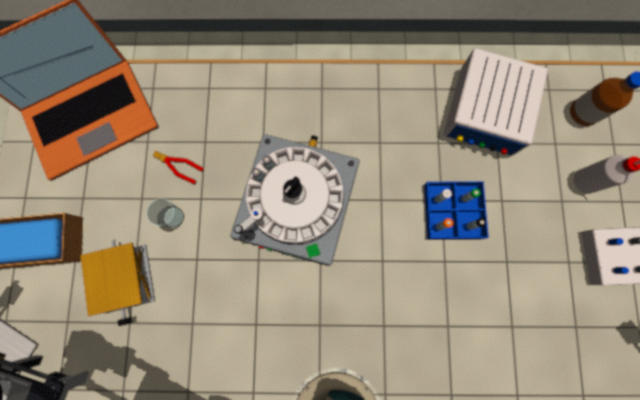

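The scene view shows the bin with the orange cap at about (222,271), and the turret with a green mark near (298,196). In the top view the orange cap is at (448,223), the green mark at (313,250), the knob at (292,189) and the needle holder near (250,222). The network's load and needle points are 67° apart about the knob and about 100 mm from it, as they should be. Next I'll get a closer look with the wrist camera.

View pics/w1.png

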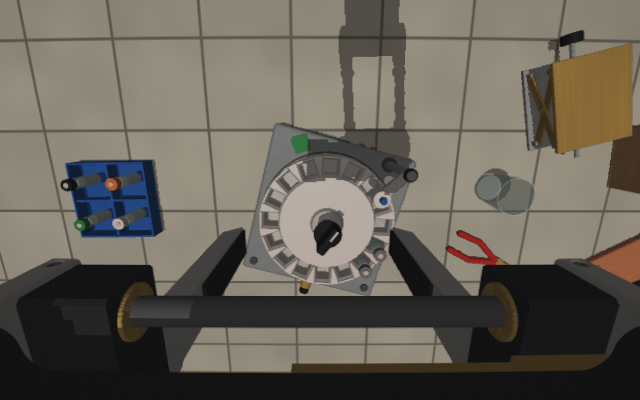

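The wrist view shows the knob at (327,235), the green mark at (300,143), the needle holder at (383,201) with its post at (410,175), and the standards at (365,270) and (379,255). I'll rectify the knob-top plane and the mouth plane into world coordinates.

```bash
cat >> h.py <<'E'
def ortho(im,k,z,cx,cy,half,n):
    """image of the world plane z: columns -> -y, rows -> -x (x up), n px over 2*half m"""
    g=(np.arange(n)+.5)/n*2*half-half
    X,Y=np.meshgrid(cx-g,cy-g,indexing="ij")
    P=np.stack([X,Y,np.full_like(X,z)],-1).reshape(-1,3)
    o=k["orientation"]; Rm=R.from_quat([o[1],o[2],o[3],o[0]]).inv()
    K=np.array([[k["fx"],0,k["cx"]],[0,k["fy"],k["cy"]],[0,0,1]])
    uv,_=cv2.projectPoints(P,Rm.as_rotvec(),-Rm.as_matrix()@np.array(k["position"]),K,np.array(k["D"],float))
    m=uv.reshape(n,n,2).astype(np.float32)
    return cv2.remap(im,m[...,0],m[...,1],cv2.INTER_CUBIC)
E
python3 - <<'E'
from h import *
k=vision.get_calibration("wrist"); im=cv2.imread("pics/w1.png")
a=ortho(im,k,0.088,.541,.105,.14,480)
b=cv2.resize(ortho(im,k,0.179,.541,.105,.04,320),(320,320))
for i in range(16):  # expected pocket centres at yaw from load point
    an=np.deg2rad(198.0-22.5*i); dx,dy=.1*np.cos(an),.1*np.sin(an)
    cv2.circle(a,(int(240-dy/.28*480),int(240-dx/.28*480)),2,(0,0,255) if i else (0,255,0),-1)
o=np.zeros((480,800,3),np.uint8); o[:,:480]=a; o[:320,480:]=b
cv2.imwrite("pics/o1.png",o)
E
```

```text
(no output)
```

View pics/o1.png

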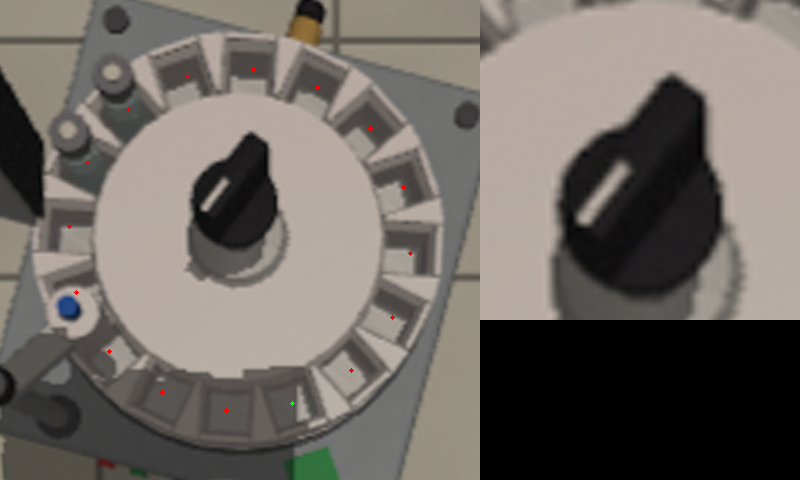

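The circles match: the turret is 240 mm across, centred at (0.5405, 0.106), and the load pocket sits on the predicted 198° direction. The knob's line gives a yaw of about -39°, which is stop 1 with the sampler at about -15.6°. Next I'll look at the vial from above the bin.

Run:
```python
from h import *
t=T(); r.move_to([0.53,-0.275,0.22],q(np.pi)); gripper_to(0.046); print(T()-t, telemetry.current_joints())
im=see("w2",["sample_vial","bin","vial_black","vial_white"]); k=vision.get_calibration("wrist"); print(T())
rg=models.regions_of("sample_vial","wrist"); print([(round(d["score"],2),int(d["pixels"].sum())) for d in rg][:2])
o=ortho(im,k,0.079,.475,-.275,.06,480)
hsv=cv2.cvtColor(o,cv2.COLOR_RGB2HSV); m=cv2.inRange(hsv,(5,150,80),(20,255,255))
n,l,s,c=cv2.connectedComponentsWithStats(m); i=1+np.argmax(s[1:,4]); print(s[i]*.25,c[i], "xy",.475+.06-c[i][1]*.25e-3,-.275+.06-c[i][0]*.25e-3)
cv2.imwrite("pics/o2.png",np.hstack([cv2.resize(im,(0,0),fx=.5,fy=.5)[:,:,::-1],o[:200,:,::-1]]) if 0 else o[:,:,::-1])
```

```text
2.4415999999999998 [-5.95245865e-01  3.11588198e-01  1.46385682e+00 -1.74953747e-05
  1.36629144e+00 -2.16594091e+00]
sample_vial [([0.4734, -0.2744, 0.0021], 0.74)]
bin [([0.5096, -0.3132, 0.0028], 0.62)]
vial_black [([0.4756, -0.3547, 0.0089], 0.73)]
vial_white [([0.5469, -0.2744, 0.0058], 0.91), ([0.4708, -0.3565, 0.0061], 0.38)]
6.2833
[(0.74, 372), (0.17, 13935)]
[  47.25   51.5    21.     21.   1044.25] [229.83840077 247.80416567] xy 0.4730489585827148 -0.27245960019152504
```

View pics/o2.png

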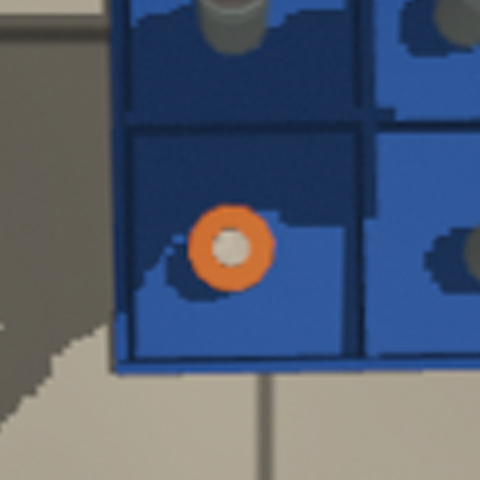

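The rectified view shows the orange cap at (230,248), 21 mm across, against 22 expected. That puts it at (0.473, -0.273), which agrees with the network. Now I'll grasp it.

Run:
```python
from h import *
t=T(); p=[0.4733,-0.273]
r.move_to(p+[0.13],q(np.pi)); print("guard",r.move_l(p+[0.066],vel=0.06,guard=6))
print(telemetry.current_ee_pos()); gripper_to(0.010,15)
print(telemetry.current_opening(),telemetry.current_finger_force(),telemetry.current_wrist_force())
r.move_l(p+[0.19],vel=0.12); print(telemetry.current_opening(),telemetry.current_finger_force(),telemetry.current_wrist_force())
th=np.deg2rad(198.3)
j=inverse_kinematics([0.446,0.0745,0.24],q(th)); print(j)
r.move_to([0.446,0.0745,0.24],q(th)); print(T()-t,T(),telemetry.current_opening(),telemetry.current_ee_pos(),telemetry.current_joints())
im=see("w3",["sample_vial","load_place","turret_knob"]); k=vision.get_calibration("wrist")
im2=see("s3",["sample_vial"],"scene")
print({a:np.round(b,3).tolist() for a,b in k.items() if a in("position","orientation")})
o=np.zeros((400,800,3),np.uint8); o[:,:400]=ortho(im,k,.088,.446,.0745,.07,400); o[:,400:]=cv2.resize(im2[120:280,270:430],(400,400))
cv2.imwrite("pics/o3.png",o[:,:,::-1])
```

```text
guard False
[ 0.47358886 -0.27323174  0.06640433]
0.021065201648258345 14.999913275241852 [-0.30083767 -1.28461628  1.23213972]
0.021398706872804815 14.999612420797348 [-0.43552965  0.10965855  0.1619809 ]
[ 1.14243255e-02  7.92844762e-02  1.71691295e+00 -4.44089210e-16
  1.34539523e+00 -1.87876725e+00]
4.741699999999999 11.075 0.02092483581347207 [0.4463583  0.07378776 0.23975967] [ 1.03360573e-02  7.99195406e-02  1.71680346e+00 -6.34314337e-04
  1.34498556e+00 -1.87890686e+00]
sample_vial [([0.4415, 0.0742, 0.1728], 0.74)]
load_place []
turret_knob [([0.5442, 0.1059, 0.137], 0.58)]
sample_vial [([0.4474, 0.0745, 0.1754], 0.47)]
{'position': [0.379, 0.051, 0.4], 'orientation': [0.073, 0.582, 0.804, 0.101]}
```

View pics/o3.png

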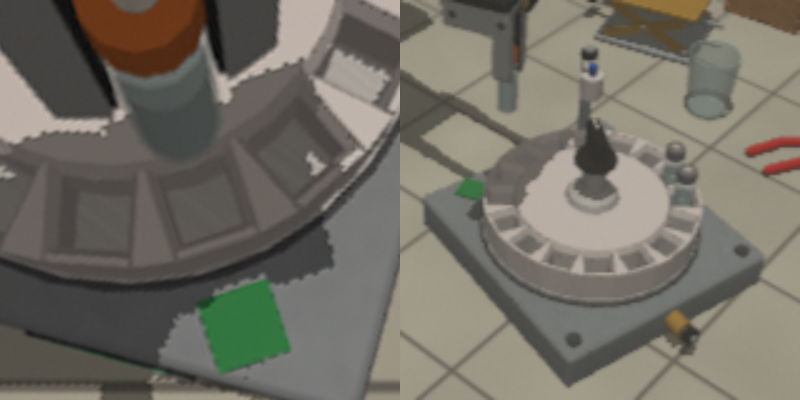

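The left panel, rectified at mouth height, shows the load pocket centred at about (203,204), roughly 1 mm from my target. The axis, pocket and green mark (245,325) lie in one line at 198.6°. The vial hangs upright in the grip in the scene view. I'll lower it under guard.

Run:
```python
from h import *
t=T(); p=np.array([0.4455,0.074])
e=telemetry.current_ee_pos(); r.move_l([*p,0.165],vel=0.1)
f0=telemetry.current_wrist_force(); print(telemetry.current_ee_pos(),f0)
for z in (0.140,0.125,0.1145):
    g=r.move_l([*p,z],vel=0.04,guard=8); e=telemetry.current_ee_pos()
    print(z,g,e,np.round(telemetry.current_wrist_force()-f0,1),telemetry.current_opening())
    if g: break
print(T()-t,T())
```

```text
[0.44605396 0.07398064 0.16548779] [ 0.66737613 -0.21017151  0.28251249]
0.14 False [0.44587354 0.07405851 0.1400612 ] [ 0.6  0.1 -0.4] 0.02069165872076327
0.125 False [0.44578546 0.07405502 0.12485232] [ 1.   1.  -0.6] 0.020802438775048893
0.1145 False [0.44564699 0.07404299 0.1142598 ] [ 1.8  1.5 -1.2] 0.02099354390341694
2.6083 13.9833
```

Run:
```python
from h import *
t=T(); p=np.array([0.4455,0.074])
print(r.move_l([*p,0.1105],vel=0.02,guard=3),telemetry.current_ee_pos(),np.round(telemetry.current_wrist_force(),1))
gripper_to(0.034); print(telemetry.current_opening(),np.round(telemetry.current_wrist_force(),1),telemetry.current_ee_pos())
r.move_l([*p,0.235],vel=0.12); print(T()-t,T())
im=see("w4",["sample_vial","turret_knob"]); k=vision.get_calibration("wrist")
# next: above the knob
im2=see("s4",["sample_vial"],"scene")
o=np.zeros((400,800,3),np.uint8); o[:,:400]=ortho(im,k,.127,.446,.0745,.07,400); o[:,400:]=cv2.resize(im2[120:280,270:430],(400,400))
cv2.imwrite("pics/o4.png",o[:,:,::-1])
```

```text
True [0.44614291 0.07402569 0.11299156] [ 0.7 -0.   1.4]
0.0340733167690911 [ 0.1  0.6 -0.5] [0.4471833  0.07421828 0.11308691]
1.8167000000000009 15.8
sample_vial [([0.4467, 0.0746, 0.0471], 0.9)]
turret_knob [([0.5433, 0.1048, 0.1369], 0.86), ([0.4465, 0.0727, 0.0482], 0.17)]
sample_vial [([0.4464, 0.0762, 0.0516], 0.5)]
```

View pics/o4.png

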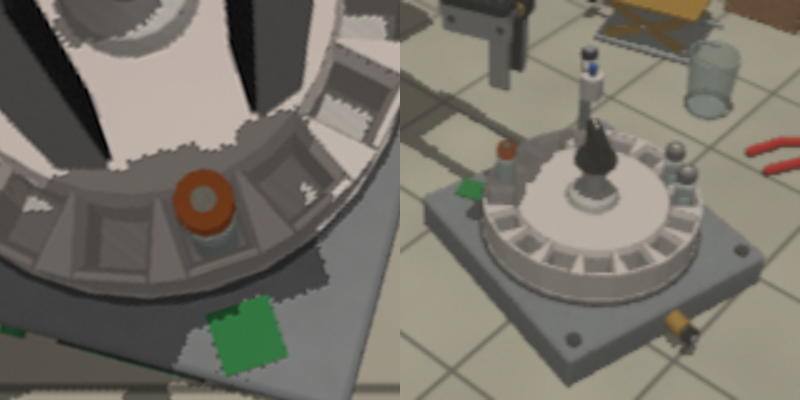

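The cap is at (204,201) in the panel, so the vial is seated in the load pocket. The network puts its origin at z ≈ 0.05, against 0.052 expected. Now for the knob.

```bash
cat >> h.py <<'E'
A=[0.5415,0.1055]; TH0=np.deg2rad(141.9)
yaw=lambda: (lambda w: 2*np.arctan2(w[2],w[1]))(telemetry.current_tool_rot())
E
python3 - <<'E'
from h import *
t=T(); gripper_to(0.046); r.move_to([*A,0.265],q(TH0)); print(T()-t,telemetry.current_joints())
m0=telemetry.current_torque(); f0=telemetry.current_wrist_force()
print(r.move_l([*A,0.167],vel=0.08,guard=8),telemetry.current_ee_pos(),np.round(telemetry.current_wrist_force()-f0,1))
gripper_to(0.008,15); print(telemetry.current_opening(),telemetry.current_finger_force())
gripper_to(0.008,45); print(telemetry.current_opening(),telemetry.current_finger_force())
print(np.round(telemetry.current_wrist_force()-f0,2),np.round(telemetry.current_torque()-m0,3),np.rad2deg(yaw()),T())
E
```

```text
1.3999999999999986 [ 6.62289786e-02  2.20285302e-01  1.48179358e+00 -1.40594028e-04
  1.44042930e+00 -8.40564961e-01]
False [0.5419344  0.10552848 0.16755202] [1.  0.3 0.5]
0.014119603766731858 14.988296627998352
0.013778212175619892 44.98713970184326
[ 4.74  4.2  -0.9 ] [ 0.636 -0.307 -0.02 ] 141.89867387455348 19.6417
```

Run:
```python
from h import *
t=T(); e=np.array(telemetry.current_ee_pos()); print(e)
p=e+np.array([.0005,.0005,0])
for d in (0,3,6,9,12,15,18,21,22.5):
    r.move_to(p,q(TH0-np.deg2rad(d)))
    print(d,round(np.rad2deg(yaw()-TH0),2),np.round(telemetry.current_wrist_force(),1),round(telemetry.current_torque()[2],3),round(telemetry.current_opening(),4),round(T()-t,2))
print(T(),p.tolist())
im=see("s5",["sample_vial"],"scene");
```

```text
[0.54234515 0.10649997 0.16710706]
0 0.01 [-1.1 -0.1  1.1] 0.02 0.0136 0.25
3 -2.91 [-1.4 -1.4  1.6] 0.221 0.0139 0.5
6 -5.89 [-3.1 -2.5  2. ] 0.135 0.0136 0.75
9 -8.88 [-3.8 -3.1  2.9] 0.076 0.0137 1.0
12 -11.87 [-3.2 -4.3  2.1] -0.05 0.0133 1.25
15 -14.88 [-5.4 -3.9  2.9] -0.132 0.0135 1.5
18 -17.89 [-4.6 -3.5  3.2] -0.194 0.0136 1.75
21 -20.91 [-3.8 -4.4  2.9] -0.259 0.0137 2.0
22.5 -22.36 [-4.5 -3.9  2.9] -0.023 0.0138 2.25
21.8917 [0.5428451464941773, 0.10699996751866606, 0.167107064360956]
sample_vial [([0.4437, 0.1192, 0.0535], 0.71)]
```

The first click came through clearly: the moment rose to +0.22, crossed zero at mid-way and fell to about 0 at the stop. Two more to go.

Run:
```python
from h import *
t=T(); p=np.array([0.5423,0.1065,0.1671])
for d in [22.5*n+s for n in (1,2) for s in (3,6,9,12,15,18,20.5,22.5)]:
    r.move_to(p,q(TH0-np.deg2rad(d)))
    print(d,round(np.rad2deg(yaw()-TH0),2),np.round(telemetry.current_wrist_force(),1),round(telemetry.current_torque()[2],3),round(telemetry.current_opening(),4))
r.hold(0.3); print(T(),round(telemetry.current_torque()[2],3),np.rad2deg(yaw()))
im=see("w6",["sample_vial","turret_knob"]); k=vision.get_calibration("wrist")
im2=see("s6",["sample_vial","vial_white","beaker"],"scene"); im3=see("t6",["sample_vial"],"top")
o=np.zeros((400,800,3),np.uint8); o[:,:400]=cv2.resize(im2[120:280,270:430],(400,400)); o[:,400:]=cv2.resize(im[:,:400] if 0 else im[:,120:520],(400,400))
cv2.imwrite("pics/o6.png",o[:,:,::-1])
```

```text
25.5 -25.32 [-3.7 -3.2  3. ] 0.201 0.0141
28.5 -28.35 [-2.8 -3.4  2.5] 0.126 0.0138
31.5 -31.4 [-3.5 -2.7  2.9] 0.064 0.0136
34.5 -34.42 [-3.8 -3.5  2.9] 0.009 0.0134
37.5 -37.43 [-3.7 -3.7  3.7] -0.123 0.0137
40.5 -40.44 [-4.5 -2.7  3.6] -0.169 0.0138
43.0 -42.95 [-4.3 -3.9  4.2] -0.236 0.014
45.0 -44.91 [-4.8 -3.1  3.3] -0.032 0.0142
48.0 -47.87 [-4.2 -4.   3.3] 0.186 0.0137
51.0 -50.88 [-4.8 -3.9  3.4] 0.145 0.0134
54.0 -53.89 [-5.7 -3.5  4. ] 0.1 0.0138
57.0 -56.91 [-4.5 -4.5  3.5] 0.012 0.0138
60.0 -59.93 [-4.7 -5.2  4.1] -0.098 0.014
63.0 -62.94 [-5.8 -4.4  4.1] -0.204 0.0139
65.5 -65.45 [-6.  -3.3  3.1] -0.246 0.0139
67.5 -67.41 [-5.2 -3.7  3.7] -0.021 0.0135
26.2917 -0.06 74.49463531671603
sample_vial [([0.4762, 0.1826, 0.0496], 0.63)]
turret_knob [([0.5428, 0.1043, 0.1381], 0.93)]
sample_vial []
vial_white [([0.5448, -0.2692, 0.0025], 0.55)]
beaker [([0.495, 0.4374, 0.0014], 0.8)]
sample_vial [([0.4763, 0.1783, 0.0483], 0.5)]
```

View pics/o6.png

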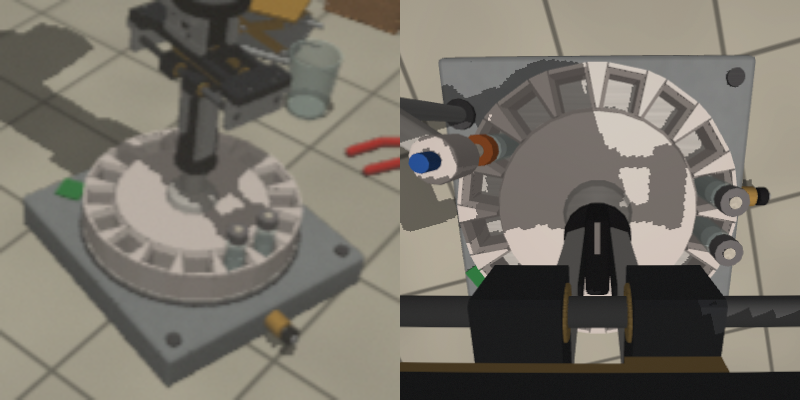

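The wrist view shows the orange cap right under the needle holder, at about (485,150), with the bar still in the grip. Three click cycles were counted in the moment, which is now about 0. The white vial and the beaker read where they were at the start.

Run:
```python
from h import *
print(r.sign_off(),T())
```

```text
the job is handed in; nothing more can be done
the job is handed in; nothing more can be done
```

The job is handed in: the orange-capped vial is in the turret and was turned three clicks clockwise to stop under the needle, with the gripper still holding the knob (26 s on the clock at the last reading, limit 54 s).

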